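# Press a handpiece home on the sprung oiling valve and hold it

## Robot

A 7-joint arm with a two-finger parallel gripper is mounted at the origin on a cart in front of the work surface, level with it; the furniture and walls round the work are solid. World frame = base frame: x ahead of the robot, y to its left, z up, the work surface at z = 0. Lengths are in m, angles in degrees, forces in N, time in s.
With the tool pointing down it reaches from about 0.4 to 0.875 m from the base axis. Payload 19.3 kg.
Tool frame: the origin (TCP) lies at the very end of the fingers, on their centre line; the grasp point (between the pads) lies 19 mm behind it; z points along the fingers, y is the direction in which the jaws open and shut (so a half turn about z gives the same grasp; the last joint's range is limited). The gripper opens to 85 mm and grips with 20 to 120 N. Pads are 22 mm wide; open, the fingers measure 114 mm over their backs; the gripper's body (76 mm by 85 mm) begins 54 mm behind the grasp point. The pads swing forward as they close: fully open they stand 13 mm farther back than shut.
Start: joints at [-73.637, 29.874, -2.08, 91.645, 1.215, 58.505, -6.463], TCP at [0.218, 0.586, 0.231] pointing down, gripper open.
Joint ranges: [-166.77, 166.77], [-17.47, 122.26], [-85.68, 81.53], [9.62, 139.38], [-72.42, 252.41], [9.2, 110.78], [-144.41, 144.41]. Speed limits (degrees/s): [108.29, 108.29, 136.94, 136.94, 172.46, 172.46, 172.46].

## Interface

Orientations are given as a 3x3 rotation matrix whose columns are the frame's x, y, z axes.
In Python, from cell import telemetry, viewer, robot gives the robot as it stands.
- The arm moves only by the tool play_rows, never from a script. Its argument "targets" is a list of rows, each a list of 2 entries, a list of its own where there are three numbers: the shift along the tool's x, y, z in units of 0.1 m (1.0 is 0.1 m), then the turn about the tool's z in units of 45 degrees (1.0 is 45 degrees). A call has 1 to 10 rows; each row is the pose to reach, as a shift and turn from the pose measured when the call began, along the tool's axes at that moment; what a row does not reach only later rows make up. A row lasts 1/8 s, in which the tool goes at most 62.5 mm and 10.7 degrees, less where a joint would pass 70% of its speed; a pose out of reach is approached as far as the arm can. A call with a number of a shift or a turn outside -1 to 1 is refused whole. A call with a gripper value outside its range is refused whole. "grip" is the closure in counts, from 0 (fully open) to 255 (shut), set as the call begins (left out, the last holds). The fingers move at their own pace and stop on an object; "newtons" is the grip in N (left out, the last holds). Time passes only in rows, so rows that repeat a pose let the fingers close. It gives the time, the measured TCP pose, the force and the opening at its end, in the units of the state.
- telemetry.observe(): the state, without advancing time (a new reading comes with each control period).
- viewer.capture(name): name is "scene" or "top" or "wrist"; returns a dict with "frame" (400x640x3 uint8, red, green, blue), "z_map" (400x640 float32, m along the optical axis (not along the pixel's ray), 0 where there is no reading), "fx", "fy", "cx", "cy" (pixels), "pose" (4x4, takes a point from camera to world coordinates). Camera axes: x right, y up, looking along -z (the intrinsics and any distortion apply to the point x, -y, -z); pixel columns grow to the right and rows downward; lengths in m; the calibration is good to about 2 mm. A picture is of the moment at which its call begins.
- robot.hand_in(): hands the job in, once; it reports no verdict.
Trained networks look in the newest picture that a camera, given by its name, has taken for a name from the list of things; names that differ only in an ending like _2 or _b are one class to them, and where a whole thing is asked for, a point or a joint stands for the part that bears it (a point fixed in the world has none). Each returns a list of dicts, best first, with "p" (0 to 1); they miss things now and then, are a little off and sometimes report something else, mostly with a low value. They report only what shows in the picture. A call takes as long as a camera call. They do not tell look-alikes from the thing itself.
- viewer.trace(camera, thing): "pixels" (400x640 bool, what is visible of it).
- viewer.pinpoint(camera, thing): "centre" ([x, y, z] in m, in world coordinates, good to about 4 mm: a listed point, or the origin of a listed thing).
The state is a dict: "t": time; "joint_positions": joint angles; "dq": joint speeds; "effort": joint torques, N m; "tool_pos": TCP position; "tcp_rot": TCP orientation; "wrist_force": force on the tool from outside, world axes, zero at the start; "wrist_torque": the same for the moment, N m; "width": finger opening in m.
Only numpy, scipy, OpenCV 4.12 (cv2) and the standard library are available. Lean on these libraries where they do the work, as an engineer would, in place of code of your own. Each camera call takes 0.05 s, during which the arm holds its last target. There are 200 camera calls.

## Task

Pick up the dental handpiece from the swab pad in the tray, put its tail end straight into the cup of the oiling valve and press it against the sprung plunger until it stops against the bottom of the cup, firmly but without ramming it. Oil is only blown through while the valve is pressed, so finish while still gripping the handpiece and holding it fully home. Leave the dental mirror and the probe where they lie.

Things in the scene. Friction and masses are not known exactly. Their poses are not given: they have to be found in the camera images.
- handpiece_mid (a point): Dental handpiece, 132 mm long, lying level on the swab pad (pad top 33 mm above the surface). Ribbed barrel 16 mm wide, 17 mm high from 40 mm headward of this point to the tail; small round head at the other end. Point on its axis, half-way along and half-way up (8.6 mm over the pad). y axis: from head to tail; z up. 60 to 120 g. The mirror lies about 75 mm beside it, on either side.
- handpiece_tail (a point): Centre of the handpiece's flat tail end (the plain end, opposite the small head), 66 mm from its middle, on its axis; same axes as handpiece_mid.
- mirror_mid (a point): Dental mouth mirror, thin, 158 mm long, a small round disc at one end, lying on the swab pad roughly parallel to the handpiece. Not to be moved. Point at its middle.
- probe: Dental probe, thin hooked instrument 144 mm long, lying in the tray beside the swab pad. Not to be moved. Origin under its middle.
- tray: Low steel tray, 175 x 275 mm, rim 24 mm high, fixed, with a fixed pad of folded swabs (130 x 180 mm) in it. Origin under its centre, y along its long side. It stands to the left or to the right of the oiling valve.
- cup_mouth (a point): Centre of the mouth of the oiling valve's round steel cup, 87 mm above the surface, facing the robot. x axis points level into the cup, z up. Cup 50 mm across outside; inside 41 mm at the flared rim, narrowing in 12 mm to a 31 mm bore; 26 mm deep. The valve is fixed: base plate 88 mm wide, body 40 mm behind this point, 116 mm high, oil canister behind it 152 mm high.
- cup_seat (a point): Centre of the flat bottom of the cup, 26 mm behind the mouth: the hard stop for the handpiece's tail. Same axes as cup_mouth.
- valve_plunger (a joint): Travel (m) of the sprung plunger on the cup's axis. 0: free, its 16 mm wide rubber head stands 10 mm out of the cup's bottom (16 mm behind the mouth). 0.010: flush with the cup's bottom, where the handpiece's tail stops. The spring pushes back with 3 N at first and 10 N at the stop, and returns when let go.
Not all that is in view belongs to the job. What is meant by the part that bears handpiece_mid is not brown, and is the larger of those in its own colour.

How it is judged (in metres and radians):
On the way, in this order (a step that is already met when the one before it is completed fails the run):
1. the handpiece is gripped and lifted clear of the swab pad, 60 mm or more above the surface (height (world z) of handpiece_mid above 0.06 m and contact force between the fingers and handpiece above 1 N), for 0.1 s.
2. the tail is inside the cup, in line with it (x of handpiece_tail in the frame of cup_mouth above 0.008 m and distance between handpiece_tail and cup_seat below 0.021 m and angle between the y axis of handpiece_tail and the x axis of cup_seat, either way round below 0.2 rad).
3. the handpiece is pressed fully home and held there for a second (value of joint valve_plunger above 0.0085 m and x of handpiece_tail in the frame of cup_seat above -0.002 m and y of handpiece_tail in the frame of cup_seat between -0.007 and 0.007 m and z of handpiece_tail in the frame of cup_seat between -0.007 and 0.007 m and angle between the y axis of handpiece_tail and the x axis of cup_seat, either way round below 0.15 rad and contact force between handpiece and oiler above 5 N and contact force between the fingers and handpiece above 2 N), for 1 s.
At the end, for the whole second after the job is handed in: The fingers hold the handpiece still with its tail against the bottom of the cup: plunger in by 8.5 of its 10 mm or more, tail within 2 mm of the bottom and 7 mm of the axis sideways and in height, in line within 0.15 rad, pressed with 5 N or more (never over 60 N) (all of step 3 and linear speed of handpiece below 0.01 m/s); the arm keeps its last pose, push and grip.
It fails at once if the handpiece is rammed into the valve with more than 60 N (contact force between handpiece and oiler above 60 N).
It fails at once if the dental mirror or the probe is moved more than 30 mm (distance of any of mirror_mid, probe from where it was at the start of the episode above 0.03 m).
It also fails if it takes over 48 s, if anything falls off the work surface, if the arm or the gripper's body presses on something with over 40 N, if the wrist force passes 120 N, or if a joint passes its speed limit or range.

## Working session

There is one attempt and no reset: what is moved stays moved. The work goes in short steps, Python scripts to look and compute and a tool call to move; the robot and the scene stay as the last step left them, time stands still between calls to the robot, and variables do not carry over. Pictures are saved under pics/ and viewed, about 8 in all and at most 12, crops included, and the job is handed in when it is done.

Besides the shell and the picture viewer there is one more tool, called after "Request:" in YAML: its name, and indented under it one key for each argument. play_rows: Moves the arm, as the interface text tells. Its arguments: {"type":"object","properties":{"targets":{"type":"array"},"grip":{"type":"number"},"newtons":{"type":"number"}},"required":["targets"]}

```bash
mkdir -p pics; cat > h.py <<'E'
import numpy as np, cv2
from cell import telemetry, viewer, robot
def cap(n,f=None):
    c=viewer.capture(n)
    if f: cv2.imwrite('pics/'+f,cv2.cvtColor(c['frame'],cv2.COLOR_RGB2BGR))
    return c
def cloud(c):
    z=c['z_map']; v,u=np.mgrid[:z.shape[0],:z.shape[1]]
    P=np.stack([(u-c['cx'])/c['fx']*z,-(v-c['cy'])/c['fy']*z,-z],-1)
    return P@c['pose'][:3,:3].T+c['pose'][:3,3]
def proj(c,p):
    q=np.linalg.inv(c['pose'])@np.r_[p,1]
    return np.round([c['cx']+c['fx']*q[0]/-q[2],c['cy']-c['fy']*q[1]/-q[2]])
E
python3 - <<'E'
from h import *
np.set_printoptions(precision=3,suppress=True)
s=telemetry.observe(); print(s['t'],s['tool_pos'],s['tcp_rot'],s['wrist_force'])
for n in ['scene','top']:
    c=cap(n,n+'1.png')
    for th in ['handpiece_mid','handpiece_tail','mirror_mid','probe','tray','cup_mouth','cup_seat']:
        for r in viewer.pinpoint(n,th)[:4]:
            print(n,th,round(r['p'],2),np.array(r['centre']),proj(c,r['centre']))
E
```

```text
0.0 [0.218 0.586 0.231] [[-0.937  0.348 -0.   ]
 [ 0.348  0.937 -0.001]
 [-0.    -0.001 -1.   ]] [ 0.786 -0.003 -0.584]
scene handpiece_mid 0.72 [0.474 0.096 0.013] [266. 210.]
scene handpiece_mid 0.68 [ 0.425 -0.24   0.042] [376. 271.]
scene handpiece_mid 0.59 [ 0.415 -0.009  0.008] [287. 242.]
scene handpiece_mid 0.29 [ 0.42  -0.318  0.041] [407. 288.]
scene handpiece_tail 0.87 [ 0.485 -0.237  0.038] [387. 254.]
scene handpiece_tail 0.68 [0.535 0.115 0.01 ] [274. 195.]
scene handpiece_tail 0.59 [ 0.454 -0.045  0.008] [308. 238.]
scene mirror_mid 0.52 [ 0.419 -0.314  0.043] [406. 287.]
scene probe 0.5 [ 0.428 -0.383  0.004] [435. 310.]
scene cup_mouth 0.83 [ 0.541 -0.056  0.089] [332. 194.]
scene cup_seat 0.63 [ 0.571 -0.061  0.088] [340. 188.]
top handpiece_mid 0.74 [ 0.571 -0.065  0.085] [339. 176.]
top handpiece_mid 0.73 [0.475 0.102 0.008] [279. 216.]
top handpiece_mid 0.62 [ 0.416 -0.015  0.006] [321. 236.]
top handpiece_mid 0.58 [ 0.426 -0.245  0.041] [405. 231.]
top handpiece_tail 0.79 [ 0.484 -0.236  0.043] [401. 210.]
top handpiece_tail 0.61 [ 0.45  -0.041  0.006] [330. 224.]
top handpiece_tail 0.53 [0.536 0.118 0.009] [273. 194.]
top mirror_mid 0.53 [ 0.427 -0.316  0.039] [430. 230.]
top probe 0.61 [ 0.487 -0.237  0.042] [401. 209.]
top probe 0.5 [ 0.428 -0.382  0.004] [450. 231.]
top cup_mouth 0.94 [ 0.544 -0.057  0.082] [336. 186.]
top cup_seat 0.75 [ 0.569 -0.069  0.086] [341. 177.]
```

```bash
python3 - <<'E'
import cv2
a=cv2.imread('pics/scene1.png');b=cv2.imread('pics/top1.png')
x=cv2.resize(a[130:350,230:480],(800,704),interpolation=3)[:600]
cv2.imwrite('pics/sc_crop.png',x)
cv2.imwrite('pics/top_crop.png',cv2.resize(b[130:290,250:470],(792,576),interpolation=3))
E
```

```text
(no output)
```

View pics/scene1.png

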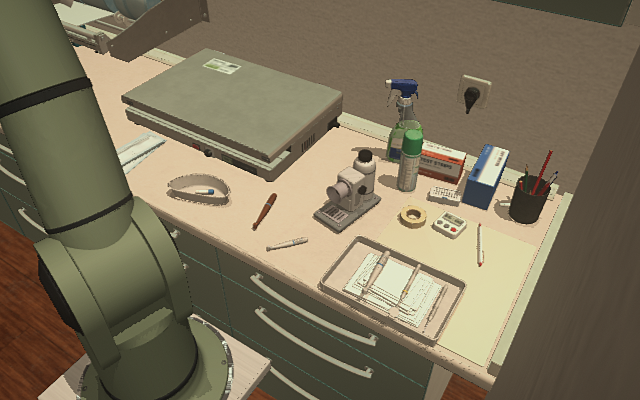

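View pics/top_crop.png

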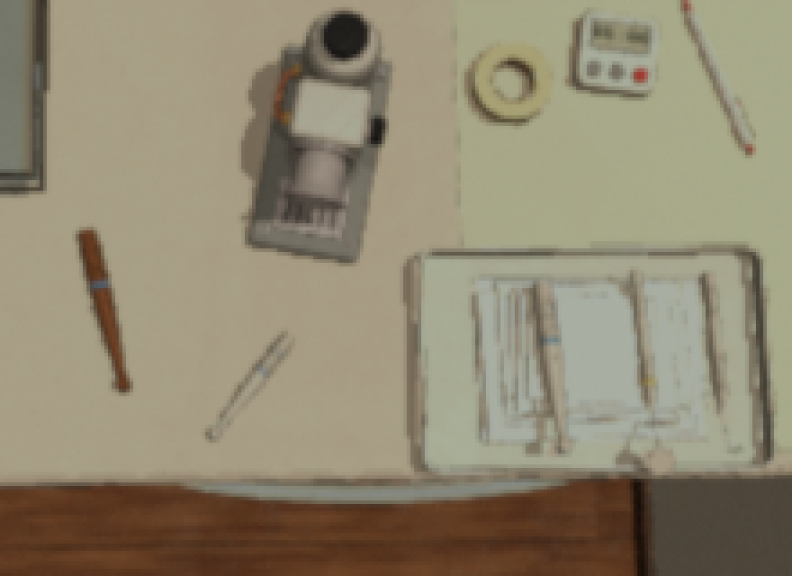

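Candidates for the handpiece (scene pixels): the brown one (266,210), a small whitish one on the counter (287,242), and the one on the swab pad in the tray (376,271). The second candidate is shorter, and the tray one is larger and lies on the pad, so I choose the tray one. The top crop shows the mirror right of it (disc at crop 650,455), the probe farther right, and the valve with its axis yawed slightly clockwise. I'll confirm in a close wrist crop.

Request:
play_rows:
  targets:
    - [[-0.45,-0.36,0],-0.22]
    - [[-0.9,-0.72,0],-0.45]
    - [[-0.9,-0.72,0],-0.45]
    - [[-0.9,-0.72,0],-0.45]
  grip: 100

```text
t: 1.3
tool_pos: [0.277, 0.4873, 0.2315]
tcp_rot: [[-1.0, 0.004, -0.0], [0.004, 1.0, 0.001], [0.0, 0.001, -1.0]]
wrist_force: [-0.2, 0.6, 0.3]
width: 0.052
```

Request:
play_rows:
  targets:
    - [[-0.35,-0.5,0],0]
    - [[-0.7,-1.0,0],0]
    - [[-0.7,-1.0,0],0]

```text
t: 1.68
tool_pos: [0.3488, 0.3845, 0.2316]
tcp_rot: [[-1.0, 0.009, 0.001], [0.009, 1.0, -0.0], [-0.001, -0.0, -1.0]]
wrist_force: [-0.9, 0.4, 0.2]
width: 0.0519
```

Request:
play_rows:
  targets:
    - [[-0.3,-0.5,0],0]
    - [[-0.5,-1.0,0],0]
    - [[-0.5,-1.0,0],0]

```text
t: 2.05
tool_pos: [0.3989, 0.2822, 0.2317]
tcp_rot: [[-1.0, 0.013, 0.001], [0.013, 1.0, -0.001], [-0.001, -0.001, -1.0]]
wrist_force: [-0.6, 0.9, -0.3]
width: 0.0518
```

Request:
play_rows:
  targets:
    - [[0,-0.5,0],0]
    - [[0,-1.0,0],0]
    - [[0,-1.0,0],0]

```text
t: 2.42
tool_pos: [0.3974, 0.1811, 0.232]
tcp_rot: [[-1.0, 0.015, 0.001], [0.015, 1.0, -0.001], [-0.001, -0.001, -1.0]]
wrist_force: [-0.1, 1.2, -0.1]
width: 0.0523
```

Request:
play_rows:
  targets:
    - [[0,-0.5,0],0]
    - [[0,-1.0,0],0]
    - [[0,-1.0,0],0]

```text
t: 2.8
tool_pos: [0.3961, 0.0803, 0.2323]
tcp_rot: [[-1.0, 0.017, 0.002], [0.017, 1.0, -0.001], [-0.002, -0.001, -1.0]]
wrist_force: [-0.0, 1.5, 0.0]
width: 0.0521
```

Request:
play_rows:
  targets:
    - [[0,-0.5,0],0]
    - [[0,-1.0,0],0]
    - [[0,-1.0,0],0]

```text
t: 3.18
tool_pos: [0.395, -0.0203, 0.2325]
tcp_rot: [[-1.0, 0.019, 0.002], [0.019, 1.0, -0.001], [-0.002, -0.001, -1.0]]
wrist_force: [0.5, 1.1, -0.1]
width: 0.052
```

Request:
play_rows:
  targets:
    - [[0,-0.5,0],0]
    - [[0,-1.0,0],0]
    - [[0,-1.0,0],0]

```text
t: 3.55
tool_pos: [0.3941, -0.1209, 0.2327]
tcp_rot: [[-1.0, 0.021, 0.002], [0.021, 1.0, -0.002], [-0.002, -0.002, -1.0]]
wrist_force: [1.0, 1.6, -0.5]
width: 0.052
```

Request:
play_rows:
  targets:
    - [[-0.2,-0.5,0],0]
    - [[-0.25,-1.0,0],0]
    - [[-0.25,-1.0,0],0]

```text
t: 3.92
tool_pos: [0.4185, -0.222, 0.2325]
tcp_rot: [[-1.0, 0.022, 0.002], [0.022, 1.0, -0.002], [-0.002, -0.002, -1.0]]
wrist_force: [0.6, 0.6, -0.1]
width: 0.0521
```

```bash
python3 - <<'E'
from h import *
np.set_printoptions(precision=4,suppress=True)
for n in ['wrist','top','scene']:
    c=cap(n,n+'2.png')
    for th in ['handpiece_mid','handpiece_tail','mirror_mid','cup_mouth','cup_seat']:
        for r in viewer.pinpoint(n,th)[:2]:
            print(n,th,round(r['p'],2),np.array(r['centre']),proj(c,r['centre']))
    P=cloud(c)
    for r in viewer.trace(n,'handpiece_mid')[:2]:
        m=r['pixels']&(c['z_map']>0); q=P[m]
        q=q[(abs(q[:,1]+.24)<.04)&(q[:,2]>.036)]
        if len(q)<30: continue
        xy=q[:,:2].astype(np.float32); vx,vy,x0,y0=cv2.fitLine(xy,cv2.DIST_HUBER,0,.01,.01).ravel()
        t=(xy-[x0,y0])@[vx,vy]; print(n,'hp',r['p'],len(q),np.degrees(np.arctan2(vy,vx)),x0,y0,xy[:,0].min(),xy[:,0].max(),np.percentile(q[:,2],[5,50,95]))
E
```

```text
wrist handpiece_mid 0.89 [ 0.4277 -0.2427  0.0408] [302. 191.]
wrist handpiece_mid 0.66 [ 0.4165 -0.0089  0.0091] [487. 172.]
wrist handpiece_tail 0.86 [ 0.452  -0.0456  0.0086] [454. 200.]
wrist handpiece_tail 0.73 [ 0.494  -0.2367  0.041 ] [308. 242.]
wrist mirror_mid 0.98 [ 0.4198 -0.3111  0.0383] [244. 185.]
wrist cup_mouth 0.81 [ 0.5432 -0.0571  0.0823] [464. 293.]
wrist hp 0.74 1211 5.5137 0.42726767 -0.23961414 0.35809052 0.4894924 [0.0426 0.0466 0.0501]
top handpiece_mid 0.54 [ 0.4119 -0.0126  0.0057] [320. 238.]
top handpiece_mid 0.54 [0.4751 0.1027 0.0106] [279. 216.]
top handpiece_tail 0.8 [0.5372 0.119  0.01  ] [273. 194.]
top handpiece_tail 0.7 [ 0.4858 -0.2359  0.0412] [400. 209.]
top cup_mouth 0.88 [ 0.5402 -0.055   0.0822] [336. 188.]
top cup_seat 0.7 [ 0.5721 -0.0658  0.0886] [339. 175.]
top hp 0.65 100 5.961642 0.43671247 -0.23842596 0.36019284 0.4858569 [0.0435 0.0474 0.0523]
scene handpiece_mid 0.89 [ 0.4217 -0.2389  0.0405] [374. 272.]
scene handpiece_mid 0.63 [0.4726 0.1009 0.0147] [264. 209.]
scene handpiece_tail 0.76 [0.5354 0.118  0.0085] [273. 194.]
scene handpiece_tail 0.66 [ 0.4902 -0.2348  0.0385] [387. 252.]
scene mirror_mid 0.53 [ 0.4197 -0.313   0.0396] [405. 288.]
scene cup_mouth 0.88 [ 0.5408 -0.0582  0.0878] [332. 195.]
scene cup_seat 0.72 [ 0.5689 -0.0609  0.0907] [339. 188.]
scene hp 0.74 310 4.544119 0.4260342 -0.2423916 0.35632733 0.4846078 [0.042  0.0466 0.0509]
```

View pics/wrist2.png

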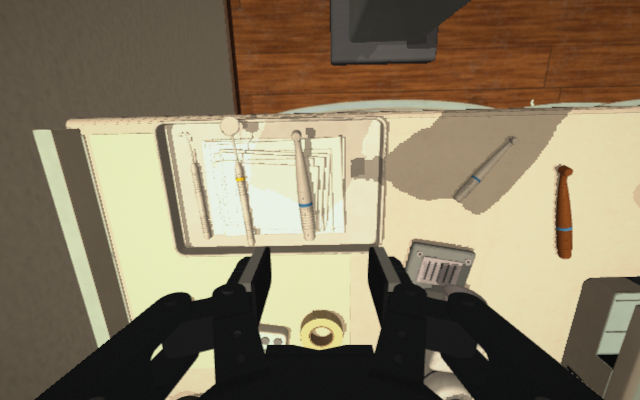

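Wrist view: the tray handpiece runs from head (297,135) to tail (308,238), and it is the larger one. The look-alikes are at (487,172) whitish and (563,210) brown; mirror (245,185), probe (198,190). The choice is confirmed: mid ≈ (0.424, −0.240), yaw ≈ 5.4°.

Request:
play_rows:
  targets:
    - [[-0.11,-0.17,0.4],-0.15]
    - [[-0.11,-0.17,0.9],-0.15]
    - [[-0.11,-0.17,0.9],-0.15]
    - [[-0.11,-0.17,0.9],-0.15]

```text
t: 5.48
tool_pos: [0.4283, -0.2391, 0.1443]
tcp_rot: [[-0.995, -0.096, 0.003], [-0.096, 0.995, -0.002], [-0.003, -0.002, -1.0]]
wrist_force: [0.0, 0.0, 0.7]
width: 0.0525
```

```bash
python3 - <<'E'
from h import *
np.set_printoptions(precision=4,suppress=True)
n='wrist';c=cap(n,'w3.png')
s=telemetry.observe();R=np.array(s['tcp_rot']);T=np.array(s['tool_pos'])
for th in ['handpiece_mid','handpiece_tail','mirror_mid','cup_mouth','cup_seat']:
    for r in viewer.pinpoint(n,th)[:2]:
        print(n,th,round(r['p'],2),np.array(r['centre']),'tool',R.T@(r['centre']-T),proj(c,r['centre']))
P=cloud(c)
for r in viewer.trace(n,'handpiece_mid')[:1]:
    m=r['pixels']&(c['z_map']>0); q=P[m]
    q=q[(abs(q[:,1]+.24)<.04)&(q[:,2]>.036)]
    xy=q[:,:2].astype(np.float32); vx,vy,x0,y0=cv2.fitLine(xy,cv2.DIST_HUBER,0,.01,.01).ravel()
    print('hp',r['p'],len(q),np.degrees(np.arctan2(vy,vx)),x0,y0,xy[:,0].min(),xy[:,0].max(),np.percentile(q[:,2],[5,50,95]))
    for a in np.arange(.36,.49,.02):
        k=abs(q[:,0]-a)<.01
        if k.sum()>5: print(round(a,2),k.sum(),np.percentile(q[k,1],[3,97]),np.percentile(q[k,2],97))
E
```

```text
wrist handpiece_mid 0.96 [ 0.4143 -0.0123  0.0093] tool [-0.0071  0.2276  0.1348] [548. 203.]
wrist handpiece_mid 0.94 [ 0.4247 -0.2404  0.0413] tool [ 0.0045 -0.0006  0.1034] [318. 200.]
wrist handpiece_tail 0.93 [ 0.4495 -0.0474  0.01  ] tool [-0.0387  0.1892  0.1343] [503. 233.]
wrist handpiece_tail 0.93 [0.5355 0.1182 0.0037] tool [-0.1403  0.3458  0.1406] [620. 313.]
wrist mirror_mid 0.91 [ 0.4202 -0.3147  0.0377] tool [ 0.0161 -0.0741  0.1072] [234. 186.]
hp 0.92 2236 5.061038 0.42589846 -0.24047552 0.3578609 0.48993367 [0.0424 0.0466 0.0502]
0.36 182 [-0.2505 -0.2414] 0.05235908563897486
0.38 251 [-0.2485 -0.2399] 0.04667748511445065
0.4 346 [-0.2484 -0.2364] 0.04754171490245395
0.42 393 [-0.248  -0.2335] 0.04877639712943799
0.44 394 [-0.247  -0.2315] 0.04951884446853292
0.46 384 [-0.2455 -0.2294] 0.04942032615194365
0.48 286 [-0.2436 -0.2288] 0.04911312257481624
```

Request:
play_rows:
  targets:
    - [[0,-0.01,0.3],0]
    - [[0,-0.01,0.6],0]
    - [[0,-0.01,0.85],0]
    - [[0,-0.01,0.85],0]

```text
t: 6.32
tool_pos: [0.4279, -0.2397, 0.0578]
tcp_rot: [[-0.995, -0.097, 0.001], [-0.097, 0.995, -0.001], [-0.001, -0.001, -1.0]]
wrist_force: [-0.1, -0.0, 0.5]
width: 0.0515
```

Request:
play_rows:
  targets:
    - [[0,0,0.11],0]
    - [[0,0,0.2],0]
    - [[0,0,0.2],0]

```text
t: 6.7
tool_pos: [0.4277, -0.2396, 0.0374]
tcp_rot: [[-0.995, -0.097, 0.001], [-0.097, 0.995, -0.001], [-0.001, -0.001, -1.0]]
wrist_force: [0.2, -0.1, 0.1]
width: 0.0518
```

Request:
play_rows:
  targets:
    - [[0,0,0],0]
    - [[0,0,0],0]
    - [[0,0,0],0]
    - [[0,0,0],0]
    - [[0,0,0],0]
    - [[0,0,0],0]
  grip: 255
  newtons: 70

```text
t: 7.45
tool_pos: [0.4279, -0.2397, 0.038]
tcp_rot: [[-0.995, -0.096, 0.001], [-0.096, 0.995, -0.001], [-0.001, -0.001, -1.0]]
wrist_force: [-1.4, 1.0, 9.0]
width: 0.0139
```

Request:
play_rows:
  targets:
    - [[0,0,-0.2],0]
    - [[0,0,-0.5],0]
    - [[0,0,-0.9],0]
    - [[0,0,-0.9],0]

```text
t: 7.95
tool_pos: [0.429, -0.2402, 0.1304]
tcp_rot: [[-0.995, -0.096, 0.006], [-0.096, 0.995, -0.003], [-0.005, -0.003, -1.0]]
wrist_force: [0.4, -0.1, -1.4]
width: 0.0135
```

```bash
python3 - <<'E'
from h import *
np.set_printoptions(precision=4,suppress=True)
s=telemetry.observe();R=np.array(s['tcp_rot']);T=np.array(s['tool_pos'])
print(T,s['width'],s['wrist_force'])
for n in ['wrist','scene','top']:
    c=cap(n,n+'4.png')
    for th in ['handpiece_mid','handpiece_tail','mirror_mid','cup_mouth','cup_seat']:
        for r in viewer.pinpoint(n,th)[:3]:
            print(n,th,round(r['p'],2),np.array(r['centre']),'tool',R.T@(r['centre']-T),proj(c,r['centre']))
    P=cloud(c)
    k=(c['z_map']>0)&(P[...,0]>.50)&(P[...,0]<.60)&(abs(P[...,1]+.06)<.04)&(P[...,2]>.05)&(P[...,2]<.125)
    np.save(f'valve_{n}.npy',P[k]); print(n,'valve pts',k.sum())
E
```

```text
[ 0.429  -0.2402  0.1304] 0.013458336090679172 [ 0.4453 -0.0773 -1.4497]
wrist handpiece_mid 0.68 [ 0.4118 -0.0073  0.0124] tool [-0.0047  0.2338  0.1173] [569. 206.]
wrist handpiece_mid 0.58 [ 0.4258 -0.2428  0.1316] tool [ 0.0034 -0.0023 -0.0012] [314. 255.]
wrist handpiece_tail 0.97 [0.5381 0.1168 0.0075] tool [-0.1424  0.3452  0.1226] [635. 325.]
wrist handpiece_tail 0.71 [ 0.4931 -0.2361  0.1344] tool [-0.0642 -0.0021 -0.0036] [314. 361.]
wrist handpiece_tail 0.64 [ 0.45   -0.0454  0.0065] tool [-0.039   0.1922  0.1236] [513. 237.]
wrist mirror_mid 0.95 [ 0.4172 -0.3155  0.0404] tool [ 0.0195 -0.0735  0.0902] [229. 187.]
wrist mirror_mid 0.49 [ 0.4283 -0.3832  0.0062] tool [ 0.0151 -0.1419  0.1246] [167. 183.]
wrist valve pts 0
scene handpiece_mid 0.77 [0.4749 0.0987 0.0117] tool [-0.0777  0.3333  0.1181] [265. 210.]
scene handpiece_mid 0.76 [ 0.4169 -0.0115  0.0086] tool [-0.0094  0.2292  0.1212] [288. 242.]
scene handpiece_mid 0.7 [ 0.4229 -0.2357  0.1321] tool [ 0.0056  0.0051 -0.0017] [376. 242.]
scene handpiece_tail 0.78 [ 0.4557 -0.0419  0.0082] tool [-0.0451  0.1952  0.12
[... 532 characters left out ...]
  0.0081] tool [-0.0054  0.2294  0.1217] [320. 237.]
top handpiece_mid 0.5 [ 0.4254 -0.243   0.1331] tool [ 0.0038 -0.0025 -0.0027] [412. 228.]
top handpiece_mid 0.49 [0.4724 0.1012 0.0075] tool [-0.0755  0.336   0.1223] [279. 217.]
top handpiece_tail 0.7 [0.5375 0.1198 0.0095] tool [-0.1421  0.3482  0.1206] [273. 194.]
top handpiece_tail 0.57 [ 0.4495 -0.0412  0.0046] tool [-0.0389  0.1965  0.1254] [330. 224.]
top handpiece_tail 0.51 [ 0.4848 -0.2332  0.133 ] tool [-0.0562  0.0016 -0.0023] [407. 205.]
top cup_mouth 0.63 [ 0.539  -0.0574  0.0834] tool [-0.1269  0.1715  0.0472] [336. 188.]
top cup_seat 0.71 [ 0.5713 -0.0655  0.0909] tool [-0.1583  0.1603  0.0399] [339. 176.]
top valve pts 456
```

View pics/wrist4.png

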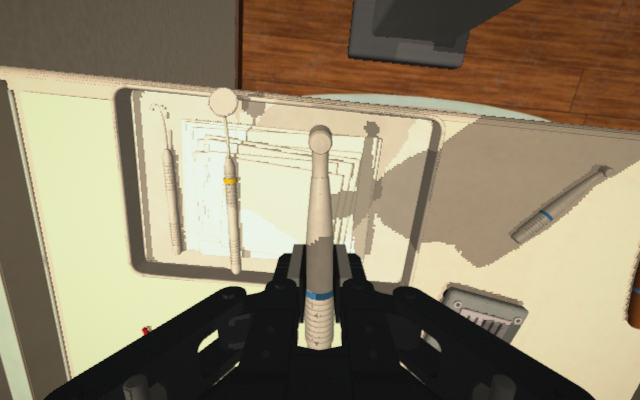

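The handpiece is held level between the fingers (wrist view 318,240), with mirror (230,180) and probe (170,200) untouched. Next I fit the valve axis.

```bash
python3 - <<'E'
from h import *
from scipy.optimize import least_squares
np.set_printoptions(precision=4,suppress=True)
allc=[]
for n in ['scene','top']:
    c=cap(n); P=cloud(c)
    near=(c['z_map']>0)&(P[...,0]>.48)&(P[...,0]<.72)&(P[...,1]>-.16)&(P[...,1]<.03)
    q=P[near&(P[...,2]>.004)&(P[...,2]<.04)]
    # front plate edges incl. anything higher
    a=P[near&(P[...,2]>.004)]
    print(n,'plate',len(q),cv2.minAreaRect(q[:,:2].astype(np.float32)*1000),'all',cv2.minAreaRect(a[:,:2].astype(np.float32)*1000), np.percentile(q[:,2],[5,50,95]))
    v=P[near&(P[...,2]>.055)&(P[...,2]<.12)&(P[...,0]<.60)]
    allc.append(v)
v=np.vstack(allc)
# cup cylinder R=25, axis level at z0 ; points within 38mm behind mouth
def f(p,q):
    y0,z0,th=p; d=np.array([np.cos(th),np.sin(th)])
    w=q[:,:2]-[.555,y0]; lat=-w[:,0]*d[1]+w[:,1]*d[0]
    return np.hypot(lat,q[:,2]-z0)-.025
p=np.array([-.06,.087,-.2])
for name,vv in [('scene',allc[0]),('top',allc[1]),('both',v)]:
    p=np.array([-.06,.087,-.2])
    for i in range(6):
        d=np.array([np.cos(p[2]),np.sin(p[2])]); s=(vv[:,:2]-[.555,p[0]])@d
        k=(abs(f(p,vv))<(.008 if i<3 else .004))&(s>-.012)&(s<.02)
        p=least_squares(f,p,args=(vv[k],),loss='soft_l1',f_scale=.001).x
    print(name,k.sum(),p[:2],np.degrees(p[2]),np.abs(f(p,vv[k])).mean(), 'front s',np.percentile(s[abs(f(p,vv))<.004],[1,3,10]))
E
```

```text
scene plate 941 ((579.1116943359375, -64.82460021972656), (200.2710723876953, 186.03399658203125), 85.95085144042969) all ((579.1116943359375, -64.82460021972656), (200.2710723876953, 186.03399658203125), 85.95085144042969) [0.0088 0.0184 0.0268]
top plate 958 ((599.5687866210938, -67.93913269042969), (186.21311950683594, 236.2606201171875), 89.29991149902344) all ((599.4159545898438, -65.08491516113281), (190.6849365234375, 237.0808868408203), 89.6610107421875) [0.0047 0.0182 0.0237]
scene 175 [-0.0601  0.0812] 2.053871897552663 0.0016280639631060894 front s [-0.017  -0.0154 -0.0099]
top 153 [-0.0614  0.0809] -3.3411895378427037 0.0016400338403934525 front s [-0.0123 -0.0109 -0.0074]
both 324 [-0.0606  0.081 ] 1.6517713457178125 0.0016462906369799134 front s [-0.0161 -0.0142 -0.0087]
```

```bash
python3 - <<'E'
import cv2,numpy as np
b=cv2.imread('pics/top1.png'); s=cv2.imread('pics/scene1.png')
t=cv2.resize(b[130:208,312:362],(500,780)[:2],interpolation=cv2.INTER_NEAREST)
t=cv2.resize(b[132:207,312:362],(400,600),interpolation=cv2.INTER_CUBIC)
u=cv2.resize(s[145:232,308:366],(400,600),interpolation=cv2.INTER_CUBIC)
cv2.imwrite('pics/valve.png',np.hstack([t,u]))
E
```

```text
(no output)
```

View pics/valve.png

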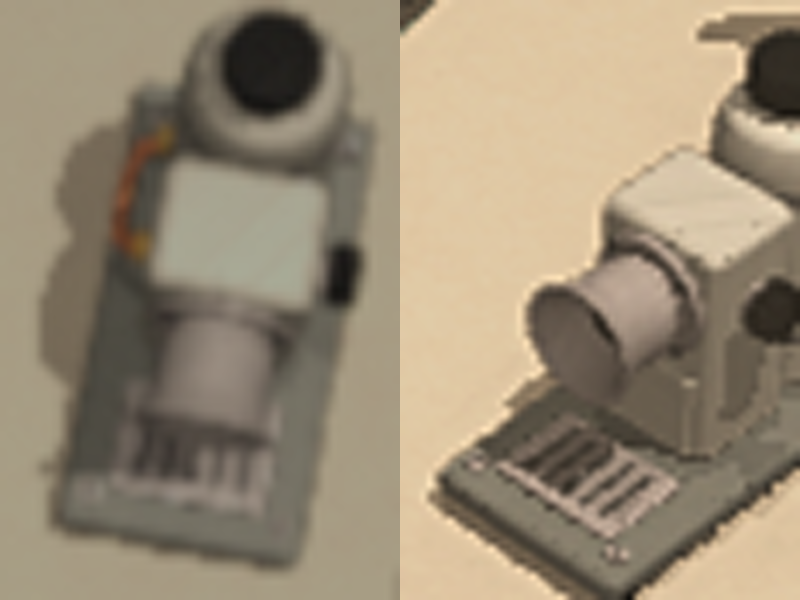

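Left panel: the valve from above, plate corners (50,525), (297,568), (375,125), (135,80), and cup front rim from (140,412) to (268,435). The right panel shows the cup mouth at (575,345), facing down-left.

```bash
python3 - <<'E'
from h import *
np.set_printoptions(precision=4,suppress=True)
c=cap('top')
def ray(px,z):
    u,v=312+px[0]/8-.4,132+px[1]/8-.4
    d=c['pose'][:3,:3]@[(u-c['cx'])/c['fx'],-(v-c['cy'])/c['fy'],-1]; o=c['pose'][:3,3]
    return o+d*(z-o[2])/d[2]
ang=lambda a,b:np.degrees(np.arctan2(b[1]-a[1],b[0]-a[0]))
fl,fr,br,bl=[ray(p,.015) for p in [(50,525),(297,568),(375,125),(135,80)]]
print(fl,fr,br,bl,np.linalg.norm(fl-fr)); print(ang(fl,bl),ang(fr,br),ang(fr,fl)-90,ang(br,bl)-90, 'mid line',(fl+fr)/2,(bl+br)/2)
b=[ray(p,.116) for p in [(163,160),(325,185),(312,305),(150,290)]]
print(b,ang(b[3],b[0]),ang(b[2],b[1]),ang(b[1],b[0])-90,ang(b[2],b[3])-90,'ctr',np.mean(b,0))
e=[ray(p,.087) for p in [(140,412),(268,435)]]; print('rim',e,np.mean(e,0),np.linalg.norm(e[0]-e[1]),ang(e[1],e[0])-90)
E
```

```text
[ 0.5257 -0.008   0.015 ] [ 0.5095 -0.0953  0.015 ] [ 0.6717 -0.1272  0.015 ] [ 0.6889 -0.0403  0.015 ] 0.08872593106219075
-11.191695806929161 -11.1305219437877 -10.4724761160752 -11.216757108080841 mid line [ 0.5176 -0.0517  0.015 ] [ 0.6803 -0.0838  0.015 ]
[array([ 0.6305, -0.0454,  0.116 ]), array([ 0.6217, -0.0986,  0.116 ]), array([ 0.5813, -0.0934,  0.116 ]), array([ 0.5867, -0.0405,  0.116 ])] -6.383370961600927 -7.333012707522574 -9.308917138471699 -5.750449374433586 ctr [ 0.6051 -0.0695  0.116 ]
rim [array([ 0.5519, -0.0378,  0.087 ]), array([ 0.5438, -0.0804,  0.087 ])] [ 0.5478 -0.0591  0.087 ] 0.043363726766836905 -10.781956190731407
```

Request:
play_rows:
  targets:
    - [[-0.05,0.3,0],0.12]
    - [[-0.12,0.6,0],0.25]
    - [[-0.19,0.96,0],0.365]
    - [[-0.19,0.96,0],0.365]
    - [[-0.19,0.96,0],0.365]

```text
t: 9.62
tool_pos: [0.4375, -0.1426, 0.128]
tcp_rot: [[-0.982, 0.188, 0.002], [0.188, 0.982, -0.001], [-0.002, -0.001, -1.0]]
wrist_force: [0.1, -1.3, -1.0]
width: 0.0139
```

Request:
play_rows:
  targets:
    - [[0.02,0.35,0],0]
    - [[0.06,0.8,0.1],0]
    - [[0.06,1.0,0.3],0]
    - [[0.06,1.0,0.4],0]
    - [[0.06,1.0,0.4],0]

```text
t: 10.25
tool_pos: [0.4501, -0.0448, 0.0876]
tcp_rot: [[-0.982, 0.189, 0.0], [0.189, 0.982, -0.002], [-0.001, -0.002, -1.0]]
wrist_force: [-0.3, -0.1, -1.2]
width: 0.0139
```

```bash
cat > m.py <<'E'
from h import *
np.set_printoptions(precision=4,suppress=True)
s=telemetry.observe();R=np.array(s['tcp_rot']);T=np.array(s['tool_pos'])
print(T,R,s['width'],s['wrist_force'])
for n in ['scene','top','wrist']:
    c=cap(n,n+'5.png')
    for th in ['handpiece_mid','handpiece_tail','cup_mouth','cup_seat','mirror_mid']:
        for r in viewer.pinpoint(n,th)[:4]:
            if th=='mirror_mid' or (r['centre'][2]>.05): print(n,th,round(r['p'],2),np.array(r['centre']),'tool',R.T@(r['centre']-T),proj(c,r['centre']))
a=cv2.imread('pics/scene5.png')[150:250,270:400]; b=cv2.imread('pics/top5.png')[130:260,285:385]
cv2.imwrite('pics/v5.png',np.hstack([cv2.resize(a,(450,346),interpolation=2),cv2.resize(b,(266,346),interpolation=2)]))
E
python3 m.py
```

```text
[ 0.4501 -0.0448  0.0876] [[-0.9819  0.1893  0.0005]
 [ 0.1893  0.9819 -0.002 ]
 [-0.0008 -0.0018 -1.    ]] 0.013949193849389618 [-0.3394 -0.0568 -1.1578]
scene handpiece_mid 0.66 [ 0.4439 -0.0433  0.0918] tool [ 0.0063  0.0003 -0.0043] [305. 215.]
scene handpiece_tail 0.61 [ 0.5107 -0.0583  0.0888] tool [-0.0621 -0.0017 -0.0012] [326. 202.]
scene cup_mouth 0.79 [ 0.5424 -0.0564  0.0917] tool [-0.0929  0.0061 -0.0041] [332. 193.]
scene cup_seat 0.6 [ 0.5711 -0.0626  0.0879] tool [-0.1222  0.0055 -0.0003] [340. 188.]
scene mirror_mid 0.78 [ 0.4214 -0.3156  0.0406] tool [-0.0231 -0.2712  0.0475] [407. 287.]
top cup_mouth 0.66 [ 0.5414 -0.0555  0.0833] tool [-0.0917  0.0068  0.0043] [336. 187.]
top cup_seat 0.9 [ 0.5709 -0.069   0.0849] tool [-0.1232 -0.0008  0.0028] [341. 176.]
top mirror_mid 0.7 [ 0.4226 -0.3155  0.0379] tool [-0.0243 -0.2709  0.0502] [430. 232.]
wrist handpiece_mid 0.64 [ 0.4507 -0.0429  0.09  ] tool [-0.0003  0.002  -0.0025] [319. 262.]
wrist handpiece_tail 0.96 [ 0.5137 -0.0565  0.0911] tool [-0.0647  0.0006 -0.0035] [316. 361.]
```

View pics/v5.png

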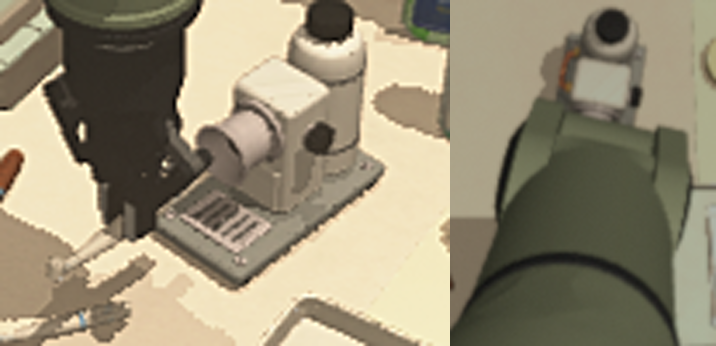

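Cup mouth at (215,150) in the left crop, with the handpiece held toward it. The offset is 5 mm in y and 3.5 mm down. I align, then go in gently.

Request:
play_rows:
  targets:
    - [[0,0.05,0.035],0]
    - [[0,0.05,0.035],0]
    - [[-0.1,0.05,0.035],0]
    - [[-0.2,0.05,0.035],0]
    - [[-0.3,0.05,0.035],0]
    - [[-0.3,0.05,0.035],0]

```text
t: 11.9
tool_pos: [0.4816, -0.0443, 0.0844]
tcp_rot: [[-0.982, 0.188, 0.002], [0.188, 0.982, -0.002], [-0.002, -0.001, -1.0]]
wrist_force: [-1.1, -0.0, -0.8]
width: 0.0139
```

```bash
sed -i 's/5\.png/6.png/g' m.py; python3 m.py
```

```text
[ 0.4816 -0.0443  0.0844] [[-0.9821  0.1881  0.0019]
 [ 0.1881  0.9821 -0.0016]
 [-0.0022 -0.0012 -1.    ]] 0.01385299053496886 [-1.0869 -0.0312 -0.8141]
scene handpiece_mid 0.6 [ 0.4768 -0.0428  0.089 ] tool [ 0.005   0.0006 -0.0047] [312. 207.]
scene handpiece_tail 0.61 [ 0.5399 -0.0593  0.0877] tool [-0.0601 -0.0038 -0.0032] [332. 195.]
scene cup_mouth 0.81 [ 0.5389 -0.0581  0.0866] tool [-0.0589 -0.0028 -0.0021] [332. 196.]
scene cup_seat 0.95 [ 0.5687 -0.0621  0.093 ] tool [-0.0889 -0.0011 -0.0084] [340. 187.]
scene mirror_mid 0.54 [ 0.4207 -0.316   0.0394] tool [ 0.0088 -0.2782  0.0453] [407. 288.]
scene mirror_mid 0.41 [ 0.4285 -0.3838  0.0059] tool [-0.0115 -0.3433  0.0789] [436. 310.]
top mirror_mid 0.6 [ 0.4227 -0.3162  0.0412] tool [ 0.0068 -0.2781  0.0435] [430. 232.]
wrist handpiece_mid 0.78 [ 0.4805 -0.0416  0.0862] tool [ 0.0016  0.0025 -0.0019] [322. 261.]
wrist handpiece_tail 0.69 [ 0.5457 -0.0561  0.0892] tool [-0.0652  0.0005 -0.0047] [319. 365.]
```

View pics/v6.png

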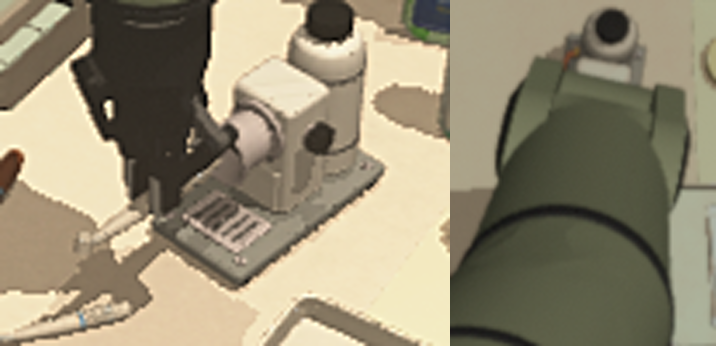

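The tail is at the mouth and in line, so I continue slowly.

Request:
play_rows:
  targets:
    - [[-0.04,0,0.01],0]
    - [[-0.08,0,0.01],0]
    - [[-0.12,0,0.01],0]
    - [[-0.12,0,0.01],0]

```text
t: 13.3
tool_pos: [0.4929, -0.0464, 0.0834]
tcp_rot: [[-0.982, 0.188, 0.002], [0.188, 0.982, -0.002], [-0.002, -0.001, -1.0]]
wrist_force: [-0.3, -0.5, -0.8]
width: 0.0135
```

Request:
play_rows:
  targets:
    - [[-0.02,0,0],0]
    - [[-0.04,0,0],0]
    - [[-0.06,0,0],0]
    - [[-0.06,0,0],0]

```text
t: 13.8
tool_pos: [0.499, -0.0476, 0.0834]
tcp_rot: [[-0.982, 0.188, 0.002], [0.188, 0.982, -0.002], [-0.002, -0.001, -1.0]]
wrist_force: [-0.4, -0.4, -1.1]
width: 0.0133
```

Request:
play_rows:
  targets:
    - [[-0.02,0,0],0]
    - [[-0.04,0,0],0]
    - [[-0.04,0,0],0]

```text
t: 14.18
tool_pos: [0.5025, -0.0482, 0.0833]
tcp_rot: [[-0.982, 0.188, 0.001], [0.188, 0.982, -0.001], [-0.001, -0.001, -1.0]]
wrist_force: [-4.5, 1.2, 0.8]
width: 0.0137
```

Request:
play_rows:
  targets:
    - [[-0.02,0,0],0]
    - [[-0.03,0,0],0]
    - [[-0.03,0,0],0]

```text
t: 14.55
tool_pos: [0.5048, -0.0487, 0.0832]
tcp_rot: [[-0.982, 0.188, -0.0], [0.188, 0.982, -0.001], [0.0, -0.001, -1.0]]
wrist_force: [-6.2, 1.2, 0.6]
width: 0.0137
```

Request:
play_rows:
  targets:
    - [[-0.02,0,0],0]
    - [[-0.03,0,0],0]
    - [[-0.03,0,0],0]

```text
t: 14.92
tool_pos: [0.507, -0.0491, 0.083]
tcp_rot: [[-0.982, 0.188, -0.002], [0.188, 0.982, -0.001], [0.002, -0.001, -1.0]]
wrist_force: [-8.1, 1.9, 3.1]
width: 0.0136
```

Request:
play_rows:
  targets:
    - [[-0.02,0,0],0]
    - [[-0.03,0,0],0]
    - [[-0.03,0,0],0]

```text
t: 15.3
tool_pos: [0.509, -0.0495, 0.0829]
tcp_rot: [[-0.982, 0.188, -0.004], [0.188, 0.982, -0.0], [0.004, -0.001, -1.0]]
wrist_force: [-9.0, 2.1, 4.4]
width: 0.0137
```

Request:
play_rows:
  targets:
    - [[-0.02,0,0],0]
    - [[-0.03,0,0],0]
    - [[-0.03,0,0],0]

```text
t: 15.68
tool_pos: [0.51, -0.0498, 0.0825]
tcp_rot: [[-0.982, 0.188, -0.008], [0.188, 0.982, 0.0], [0.008, -0.001, -1.0]]
wrist_force: [-13.4, 3.2, 6.7]
width: 0.0138
```

```bash
sed -i 's/6\.png/7.png/g' m.py; python3 m.py
```

```text
[ 0.51   -0.0498  0.0825] [[-0.9822  0.1878 -0.0078]
 [ 0.1878  0.9822  0.0002]
 [ 0.0077 -0.0013 -1.    ]] 0.013805065399311655 [-13.3848   3.1851   6.6923]
scene handpiece_mid 0.48 [ 0.5066 -0.048   0.0861] tool [ 0.0038  0.0011 -0.0036] [321. 202.]
scene cup_mouth 0.67 [ 0.5414 -0.0562  0.0916] tool [-0.0319 -0.0004 -0.0093] [332. 193.]
scene cup_seat 0.72 [ 0.568  -0.062   0.0877] tool [-0.0592 -0.0011 -0.0057] [339. 189.]
scene mirror_mid 0.73 [ 0.416  -0.3155  0.0398] tool [ 0.0422 -0.2786  0.0434] [405. 289.]
top mirror_mid 0.51 [ 0.4216 -0.3177  0.0388] tool [ 0.0362 -0.2797  0.0443] [431. 232.]
wrist handpiece_mid 0.77 [ 0.51   -0.0487  0.082 ] tool [0.0003 0.0011 0.0005] [320. 259.]
wrist handpiece_tail 0.63 [ 0.5738 -0.0626  0.0853] tool [-0.065  -0.0006 -0.0033] [317. 361.]
wrist handpiece_tail 0.35 [ 0.5693 -0.0608  0.0882] tool [-0.0602  0.0003 -0.0062] [318. 359.]
wrist cup_mouth 0.56 [ 0.542  -0.058   0.0838] tool [-0.0329 -0.002  -0.0015] [314. 314.]
wrist cup_seat 0.58 [ 0.566  -0.0633  0.0893] tool [-0.0574 -0.0027 -0.0072] [313. 356.]
```

View pics/v7.png

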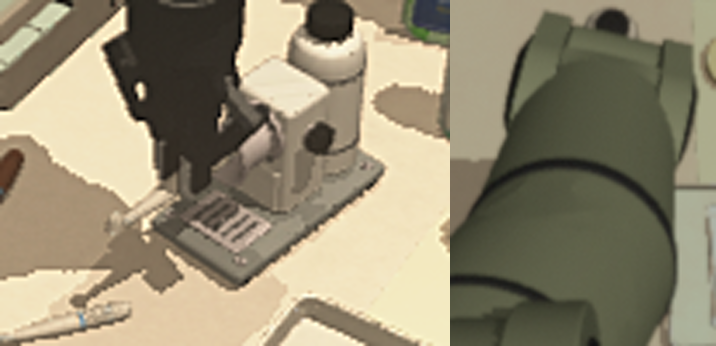

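Resistance is 13.8 N along the axis with the motion stalled at the expected depth, so the tail is on the stop. I push slightly harder and hold.

Request:
play_rows:
  targets:
    - [[-0.03,0,-0.01],0]
    - [[-0.04,0,-0.01],0]
    - [[-0.05,0,-0.01],0]
    - [[-0.05,0,-0.01],0]
    - [[-0.05,0,-0.01],0]

```text
t: 17.2
tool_pos: [0.5101, -0.0499, 0.0825]
tcp_rot: [[-0.982, 0.187, -0.017], [0.187, 0.982, 0.002], [0.017, -0.001, -1.0]]
wrist_force: [-28.2, 6.5, 12.7]
width: 0.0139
```

Request:
play_rows:
  targets:
    - [[-0.04,0,-0.01],0]
    - [[-0.04,0,-0.01],0]
    - [[-0.04,0,-0.01],0]
    - [[-0.04,0,-0.01],0]
    - [[-0.04,0,-0.01],0]
    - [[-0.04,0,-0.01],0]
    - [[-0.04,0,-0.01],0]
    - [[-0.04,0,-0.01],0]
    - [[-0.04,0,-0.01],0]
    - [[-0.04,0,-0.01],0]

```text
t: 18.45
tool_pos: [0.5101, -0.0498, 0.0828]
tcp_rot: [[-0.982, 0.187, -0.025], [0.187, 0.982, 0.003], [0.026, -0.001, -1.0]]
wrist_force: [-24.8, 5.6, 13.1]
width: 0.0139
```

```bash
sed -i 's/7\.png/8.png/g' m.py; python3 m.py; python3 - <<'E'
from h import *
s=telemetry.observe(); print(s['t'],s['wrist_force'],s['tool_pos'],max(abs(np.array(s['dq']))))
E
```

```text
[ 0.5101 -0.0498  0.0828] [[-0.982   0.1871 -0.0254]
 [ 0.1871  0.9823  0.0035]
 [ 0.0256 -0.0014 -0.9997]] 0.013875704988791088 [-24.8376   5.6434  13.1382]
scene handpiece_mid 0.56 [ 0.5069 -0.0457  0.0883] tool [ 0.004   0.0034 -0.0054] [320. 201.]
scene cup_mouth 0.89 [ 0.5419 -0.0556  0.09  ] tool [-0.0321  0.0003 -0.0081] [332. 194.]
scene cup_seat 0.94 [ 0.5682 -0.0633  0.0894] tool [-0.0594 -0.0024 -0.0081] [340. 189.]
scene mirror_mid 0.73 [ 0.4204 -0.3132  0.0418] tool [ 0.0377 -0.2755  0.0423] [405. 287.]
wrist handpiece_mid 0.93 [ 0.5101 -0.0492  0.0856] tool [ 0.0002  0.0006 -0.0028] [319. 263.]
wrist handpiece_tail 0.87 [ 0.5736 -0.0624  0.0849] tool [-0.0647 -0.0005 -0.0038] [317. 362.]
wrist cup_mouth 0.82 [ 0.5445 -0.0576  0.0829] tool [-0.0352 -0.0012 -0.001 ] [316. 317.]
wrist cup_seat 0.9 [ 0.5663 -0.0624  0.0863] tool [-0.0575 -0.0019 -0.005 ] [315. 353.]
19.35 [-26.11455305   6.24744423  12.52676876] [ 0.51008933 -0.0498492   0.08275214] 0.0761584304302515
```

```bash
python3 - <<'E'
from h import *
print(robot.hand_in()); s=telemetry.observe(); print(s['t'],s['wrist_force'],s['tool_pos'],s['width'])
E
```

```text
the job is handed in; nothing more can be done
None
the job is handed in; nothing more can be done
```

I gripped the handpiece from the swab pad, lifted it, lined it up with the oiling valve and pressed its tail into the cup. It was still gripped and pressed home when I handed in. The hand-in gave no verdict, and no reading could be taken after it.

**Last checks before handing in:**
- **At the stop:** the resistance rose like the plunger spring, then the tail stopped moving. Doubling the push from about 14 N to 29 N moved it only 0.1 mm, so I take it to be fully home.
- **Push:** about 27 N along the cup's axis, steady for over 2 s, against the 60 N limit. I could not read the plunger's travel directly.
- **Alignment:** I estimate the tail about 1 mm off the axis sideways and 2 mm low. The tool had tilted about 1.5° under load.
- **Mirror and probe:** in the pictures the mirror stayed within a few millimetres of where it started. The probe was not re-measured at the end. The arm passed well clear of both.

**Did not agree or failed:**
- **Depth:** the wrist camera put the tail about 7 mm beyond the cup's bottom, which is impossible. The motion stopping is the better evidence.
- **Side force:** there was a steady upward force of about 13 N on the tool, probably the tail rubbing in the cup.
- **Cup axis:** my first fit of the cup's axis from depth data failed. I used the edges of the valve's base plate instead, which agreed with the detected cup position.

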